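# Reset the soldering power unit through its shuttered well

### The arm

A 7-joint arm with a two-finger parallel gripper is mounted at the origin on the work surface. World frame = base frame: x ahead of the robot, y to its left, z up, the work surface at z = 0. Lengths are in m, angles in rad, forces in N, time in s.
With the tool pointing down it reaches from about 0.4 to 0.875 m from the base axis. Payload 19.3 kg.
Tool frame: the origin (TCP) lies at the very end of the fingers, on their centre line; the grasp point (between the pads) lies 19 mm behind it; z points along the fingers, y is the direction in which the jaws open and shut (so a half turn about z gives the same grasp; the last joint's range is limited). The gripper opens to 85 mm and grips with 20 to 120 N. Pads are 22 mm wide; open, the fingers measure 114 mm over their backs; the gripper's body (76 mm by 85 mm) begins 54 mm behind the grasp point. The pads swing forward as they close: fully open they stand 13 mm farther back than shut.
Start: joints at [1.087, 0.521, -0.036, 1.599, 0.021, 1.021, -0.113], TCP at [0.251, -0.572, 0.231] pointing down, gripper open.
Joint ranges: [-2.91, 2.91], [-0.3, 2.13], [-1.5, 1.42], [0.17, 2.43], [-1.26, 4.41], [0.16, 1.93], [-2.52, 2.52]. Speed limits (rad/s): [1.89, 1.89, 2.39, 2.39, 3.01, 3.01, 3.01].

### API

Orientations are given as [roll, pitch, yaw] about the fixed x, y, z axes, in that order (R = Rz(yaw) Ry(pitch) Rx(roll)).
In Python, from workcell import bot gives the robot as it stands.
- The arm moves only by the tool apply_moves, never from a script. Its argument "commands" is a list of rows, each an object with "travel": the shift along the tool's x, y, z in m, a list of three; "twist": the turn, a rotation vector about the tool's x, y, z in degrees, a list of three; "claw": the finger opening in m, from 0 to 0.0854. A call has 1 to 10 rows; each row is the pose to reach, as a shift and turn from the pose commanded when the call began, along the tool's axes at that moment; what a row does not reach only later rows make up. A row lasts 1/10 s, in which the tool goes at most 50 mm and 8.59 degrees, less where a joint would pass 70% of its speed; a pose out of reach is approached as far as the arm can. A call with a gripper value outside its range is refused whole. The fingers move at their own pace and stop on an object; "force" is the grip in N (left out, the last holds). Time passes only in rows, so rows that repeat a pose let the fingers close. It gives the time, the measured TCP pose, the force and the opening at its end, in the units of the state.
- bot.observe(): the state, without advancing time (a new reading comes with each control period).
- bot.grab_frame(name): name is "scene" or "top" or "wrist"; returns a dict with "frame" (420x560x3 uint8, blue, green, red), "fx", "fy", "cx", "cy" (pixels), "pose" (4x4, takes a point from camera to world coordinates); the wrist camera has in their place "tool_from_camera" (4x4, takes a point from camera to tool coordinates, whose origin is the TCP and whose axes are the flange's). Camera axes: x right, y up, looking along -z (the intrinsics and any distortion apply to the point x, -y, -z); pixel columns grow to the right and rows downward; lengths in m; the calibration is good to about 2 mm. A picture is of the moment at which its call begins: read the wrist's pose just before it. There is no depth.
- bot.job_done(): hands the job in, once; it reports no verdict.
The state is a dict: "clock": time; "qpos": joint angles; "qd": joint speeds; "joint_efforts": joint torques, N m; "position": TCP position; "tool_rot": TCP orientation; "force": force on the tool from outside, world axes, zero at the start; "moment": the same for the moment, N m; "grip_width": finger opening in m.
Only numpy, scipy, OpenCV 4.12 (cv2) and the standard library are available. Lean on these libraries where they do the work, as an engineer would, in place of code of your own. Each camera call takes 0.05 s, during which the arm holds its last target.

### The job

The soldering iron's power unit has tripped. With a fingertip, push the steel shutter on top of the larger grey box fully open, reach down into the round well and press the sunken reset key fully in, holding it in for a good second, then let it spring back and push the shutter fully shut again. Do not press the key in the small timer box, and do not move, lift or knock over any of the loose things on the bench.

Things in the scene. Friction and masses are not known exactly. Their poses are not given: they have to be found in the camera images.
- power_unit: The soldering iron's power unit: grey box fixed to the bench, 150 mm (its x) by 190 mm (its y) by 80 mm high, the larger of the two grey boxes, told by the steel sliding shutter on its top. It stands left or right, turned up to 0.35 rad either way. Origin: centre of its underside; z up; its x points away from the robot at yaw 0, its y to the left. Along either side of the shutter lies a thin guide rail that stands 6 mm above the box's top.
- well_mouth (a point): Centre of the mouth of the round well in the power unit's flat top, 80 mm above the bench, at (-20, -45) mm in the power unit's x, y. The well is 48 mm in diameter and 28 mm deep with upright walls; the reset key stands at its centre. The shut shutter covers it.
- reset_key_top (a point): Centre of the top of the round white reset key, 22 mm across, at the centre of the round well. Released, its top lies 16 mm below the well's mouth (64 mm above the bench).
- reset_key (a joint): How far the reset key is pressed straight down, in m: 0 released, 0.006 fully in. It springs back by itself; it starts to move at 1.5 N and is fully in at 5 N.
- shutter (a joint): Sliding steel shutter over the round well, in m: 0 shut, 0.062 fully open, both against end stops; it grows as the shutter slides along the power unit's +y. It starts between 0 and 0.012, stays where it is left, and resists with 1.5 N of friction. It is a 64 x 64 mm plate, 4 mm thick, its upper face 85 mm above the bench, centred on the well when shut.
- shutter_tab (a point): Middle of the top edge of the shutter's upright tab, 108 mm above the bench: a steel fin 46 mm long (power unit's x), 8 mm thick (its y), standing 23 mm above the plate. It lies 24 mm to the +y side of the plate's centre and slides with the shutter. Push it on its -y face to open (the fingers are then above the plate), on its +y face to shut (above the box's free top).
- timer_unit: The lamp timer: the smaller grey box fixed to the bench, 110 mm (x) by 120 mm (y) by 60 mm high, on the other side, with an uncovered square well in its top (46 x 46 mm, centre at its local (0, 20) mm) and a small round black knob 10 mm high. Origin: centre of its underside; z up.
- timer_key (a joint): How far the sunken square key in the timer's square well is pressed, in m: 0 released, 0.006 fully in. It must not be pressed.
- tin: Bystander: round aluminium tin, 56 mm across, 30 mm high, standing just in front of the power unit (towards its local -x). Loose; leave it alone. Origin: on its axis, underside.
- jar: Bystander: glass jar with a steel cap, 52 mm across, 75 mm high, standing between the two units. Loose; leave it alone. Origin: on its axis, underside.
- came: Bystander: dark lead strip, 110 x 10 x 6 mm, lying between the two units, nearer the robot than the jar. Loose; leave it alone. Origin: underside, near its middle.
- spool: Bystander: flanged metal solder spool standing on end, 60 mm across, 40 mm high, between the units, farther out than the jar. Loose; leave it alone. Origin: on its axis, underside.
- flux: Bystander: white plastic flux bottle, 64 mm across, 150 mm high, standing to the left of the units. Loose; leave it alone. Origin: on its axis, underside.
- brush: Bystander: wooden flux brush lying flat on the right of the units. Loose; leave it alone. Origin: underside, near its middle.
- driver: Bystander: screwdriver lying flat to the left of the units, nearer the robot than the flux bottle. Loose; leave it alone. Origin: underside, near its middle.

How it is judged:
By the outcome, as a careful person would: the job done as asked, in the order asked, and still so for the second after the job is handed in, with the robot touching nothing.
It also fails if it takes over 58 s, if anything falls off the work surface, if the arm or the gripper's body presses on something with over 40 N, if the wrist force passes 120 N, or if a joint passes its speed limit or range.

## Working session

There is one attempt and no reset: what is moved stays moved. The work goes in short steps, Python scripts to look and compute and a tool call to move; the robot and the scene stay as the last step left them, time stands still between calls to the robot, and variables do not carry over. Pictures are saved under pics/ and viewed, and the job is handed in when it is done.

Besides the shell and the picture viewer there is one more tool, called after "Request:" as name(argument=value, ...) on one line, values as JSON. apply_moves: Moves the arm, as the interface text tells. Its arguments: {"type":"object","properties":{"commands":{"type":"array"},"force":{"type":"number"}},"required":["commands"]}

```bash
mkdir -p pics; ls; python3 - <<'E'
from workcell import bot
import cv2,numpy as np
s=bot.observe();print({k:np.round(v,4).tolist() for k,v in s.items()})
for n in("scene","top"):
    f=bot.grab_frame(n);cv2.imwrite(f"pics/{n}0.png",f["frame"]);print(n,f["fx"],f["fy"],f["cx"],f["cy"],np.round(f["pose"],4).tolist(),[k for k in f])
E
```

```text
pics
{'clock': 0.0, 'qpos': [1.0868, 0.522, -0.0363, 1.6, 0.0212, 1.0211, -0.1128], 'qd': [0.0028, -0.0002, -0.0007, -0.0027, 0.0012, 0.0003, 0.0005], 'joint_efforts': [-0.0011, -92.712, 1.9795, -36.9941, 0.0178, 0.008, -0.0001], 'position': [0.2511, -0.5719, 0.2307], 'tool_rot': [-3.1404, 0.0001, 0.4137], 'force': [1.0316, 0.5667, -0.3114], 'moment': [0.0106, 0.0428, 0.0143], 'grip_width': 0.0853}
scene 511.97861212193186 511.97861212193186 274.9376418525705 217.57230422706547 [[0.8427, -0.3711, 0.3902, 1.0792], [0.5384, 0.5751, -0.6159, -0.868], [0.0041, 0.7291, 0.6844, 1.0685], [0.0, 0.0, 0.0, 1.0]] ['frame', 'fx', 'fy', 'cx', 'cy', 'pose']
top 513.9583825243448 513.9583825243448 278.82301268248904 203.25087813500755 [[-0.0198, 0.991, -0.1327, 0.3656], [-0.9997, -0.0219, -0.0141, -0.0274], [-0.0169, 0.1324, 0.9911, 1.3674], [0.0, 0.0, 0.0, 1.0]] ['frame', 'fx', 'fy', 'cx', 'cy', 'pose']
```

View pics/scene0.png

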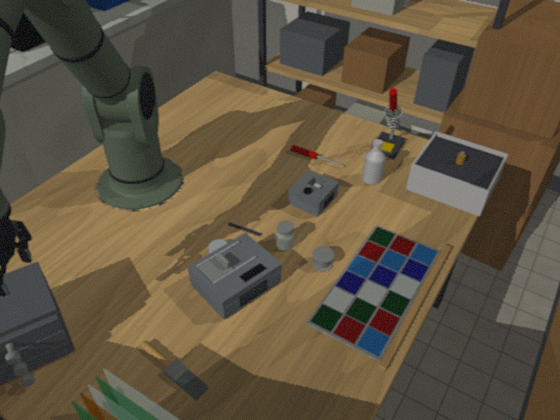

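View pics/top0.png

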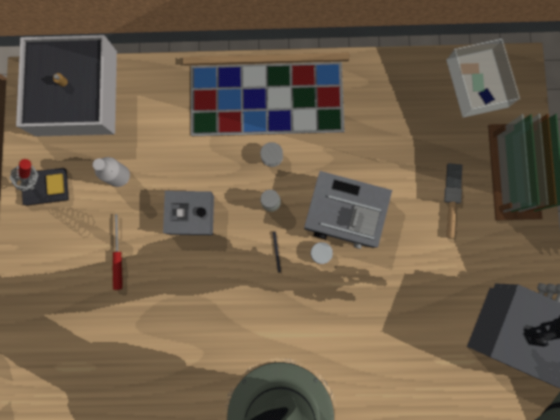

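The power unit is on the right (top view, around (348,208)), the timer on the left (190,213), the tin at (322,253) and the jar at (270,200). I'll enlarge both views.

```bash
python3 - <<'E'
import cv2
a=cv2.imread("pics/top0.png")[160:260,290:410];cv2.imwrite("pics/top0c.png",cv2.resize(a,None,fx=6,fy=6,interpolation=cv2.INTER_CUBIC))
a=cv2.imread("pics/scene0.png")[225:325,175:295];cv2.imwrite("pics/scene0c.png",cv2.resize(a,None,fx=6,fy=6,interpolation=cv2.INTER_CUBIC))
E
```

```text
(no output)
```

View pics/top0c.png

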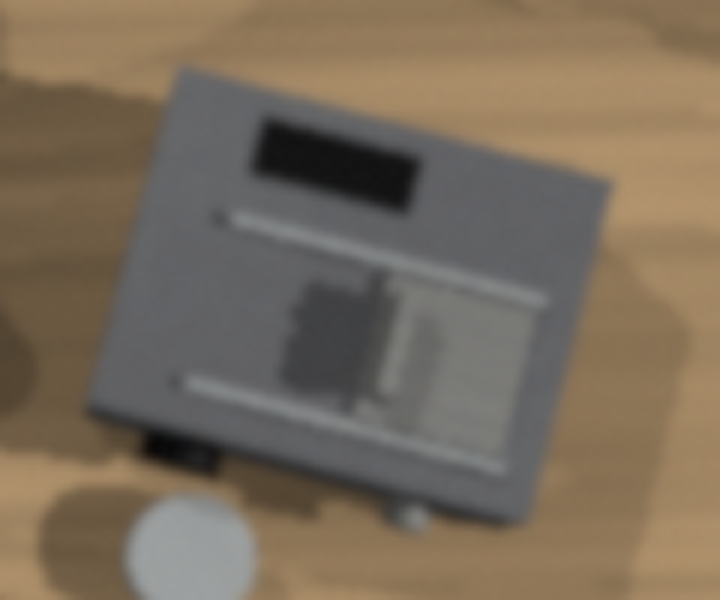

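View pics/scene0c.png

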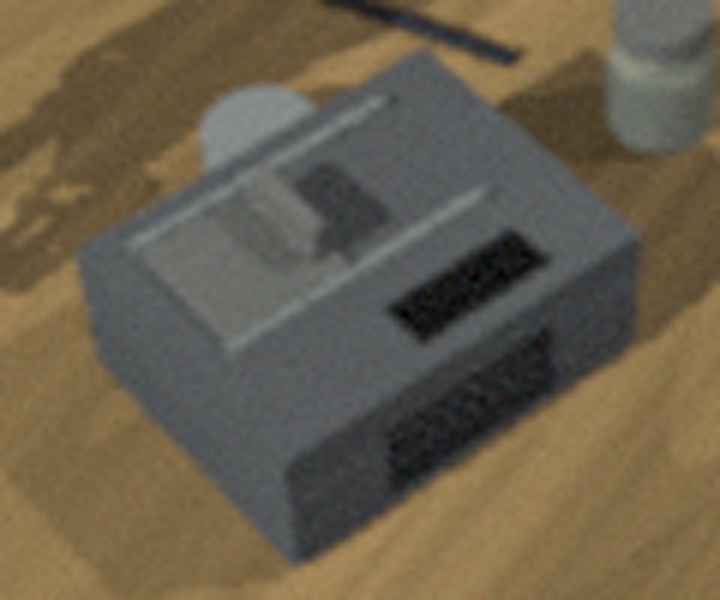

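```bash
cat > h.py <<'E'
import numpy as np,cv2
from scipy.optimize import least_squares
CAM={'top':(513.958,278.823,203.251,[[-0.0198,0.991,-0.1327,0.3656],[-0.9997,-0.0219,-0.0141,-0.0274],[-0.0169,0.1324,0.9911,1.3674],[0,0,0,1]]),
'scene':(511.979,274.938,217.572,[[0.8427,-0.3711,0.3902,1.0792],[0.5384,0.5751,-0.6159,-0.868],[0.0041,0.7291,0.6844,1.0685],[0,0,0,1]])}
def proj(c,p):
    f,cx,cy,T=CAM[c];q=np.linalg.inv(np.array(T))@np.append(p,1)
    return np.array([cx+f*q[0]/-q[2],cy-f*q[1]/-q[2]])
def world(P,l):
    x,y,a=P;return np.array([x+np.cos(a)*l[0]-np.sin(a)*l[1],y+np.sin(a)*l[0]+np.cos(a)*l[1],l[2]])
E
python3 - <<'E'
from h import *
o={'top':(290,160),'scene':(175,225)}
C={'fl':(.075,.095,.08),'fr':(.075,-.095,.08),'nr':(-.075,-.095,.08),'nl':(-.075,.095,.08)}
M={'top':dict(fl=(182,67),fr=(612,183),nr=(525,514),nl=(93,404)),'scene':dict(nl=(425,50),nr=(80,255),fr=(290,465),fl=(638,237))}
def crop(c,p): return (proj(c,p)-o[c]+.5)*6-.5
def res(P,cs=('top','scene')): return np.concatenate([crop(c,world(P,C[k]))-M[c][k] for c in cs for k in C])/6
for cs in (('top','scene'),('top',),('scene',)):
    r=least_squares(res,[.55,-.2,-.2],args=(cs,));print(np.round(r.x,4),np.round(r.fun,2))
P=least_squares(res,[.55,-.2,-.2]).x
for n,l in dict(well=(-.02,-.045,.08)).items(): print(n,world(P,l))
for s in (0,.006,.012):
  for c in o:
    print(s,c,[np.round(crop(c,world(P,(-.02+dx,-.045+s+dy,z)))).tolist() for dx,dy,z in ((.023,.024,.108),(-.023,.024,.108),(.032,-.032,.085),(-.032,-.032,.085))])
E
```

```text
[ 0.5234 -0.1842 -0.2851] [-0.52 -1.15  0.65 -1.37  1.01  0.88 -0.77 -0.61  0.5  -0.9  -0.73 -0.04
 -0.95 -0.69 -0.39 -0.78]
[ 0.5221 -0.1839 -0.2856] [-0.6  -0.64  0.57 -0.8   0.89  1.45 -0.88 -0.09]
[ 0.5254 -0.1851 -0.2848] [ 0.95 -0.38 -0.3   0.57 -0.6  -0.15 -0.02 -0.31]
well [ 0.49159529 -0.22172799  0.08      ]
0 top [[413.0, 285.0], [385.0, 393.0], [541.0, 306.0], [504.0, 454.0]]
0 scene [[320.0, 225.0], [254.0, 164.0], [228.0, 341.0], [139.0, 253.0]]
0.006 top [[398.0, 281.0], [371.0, 389.0], [527.0, 302.0], [490.0, 450.0]]
0.006 scene [[331.0, 218.0], [266.0, 158.0], [240.0, 334.0], [151.0, 246.0]]
0.012 top [[384.0, 277.0], [357.0, 385.0], [513.0, 298.0], [476.0, 446.0]]
0.012 scene [[343.0, 211.0], [277.0, 151.0], [252.0, 327.0], [162.0, 239.0]]
```

```bash
cat >> h.py <<'E'
from scipy.spatial.transform import Rotation as R
P0=(.5234,-.1842,-.2851)
def go(s,lx,ly,z,yaw=-.2851+np.pi/2,P=P0):
    "travel,twist in tool axes from state s to box-local lx,ly, height z"
    Rt=R.from_euler('xyz',s['tool_rot']);t=world(P,(lx,ly,z))
    Rg=R.from_euler('xyz',[np.pi,0,yaw])
    return np.round(Rt.inv().apply(t-s['position']),4),np.round((Rt.inv()*Rg).as_rotvec(degrees=True),2)
def local(s,P=P0):
    x,y,a=P;d=np.array(s['position'][:2])-[x,y]
    return np.round([np.cos(a)*d[0]+np.sin(a)*d[1],-np.sin(a)*d[0]+np.cos(a)*d[1],s['position'][2]],4)
E
python3 - <<'E'
from h import *
from workcell import bot
s=bot.observe();print(go(s,-.02,-.065,.23))
E
```

```text
(array([ 0.3481, -0.2087,  0.001 ]), array([-5.000e-02, -2.000e-02, -4.996e+01]))
```

Request:
apply_moves(commands=[{"travel": [0, 0, -0.03], "twist": [0, 0, 0], "claw": 0.0}, {"travel": [0.03, -0.018, -0.05], "twist": [0, 0, -5], "claw": 0.0}, {"travel": [0.07, -0.042, -0.05], "twist": [0, 0, -10], "claw": 0.0}, {"travel": [0.11, -0.066, -0.05], "twist": [0, 0, -16], "claw": 0.0}, {"travel": [0.15, -0.09, -0.05], "twist": [0, 0, -22], "claw": 0.0}, {"travel": [0.19, -0.114, -0.05], "twist": [0, 0, -28], "claw": 0.0}, {"travel": [0.23, -0.138, -0.05], "twist": [0, 0, -34], "claw": 0.0}, {"travel": [0.27, -0.162, -0.04], "twist": [0, 0, -40], "claw": 0.0}, {"travel": [0.31, -0.186, -0.02], "twist": [0, 0, -46], "claw": 0.0}, {"travel": [0.348, -0.2087, 0.0], "twist": [0, 0, -49.96], "claw": 0.0}])

```text
clock: 1.1
position: [0.4869, -0.2396, 0.2309]
tool_rot: [3.141, 0.0, 1.29]
force: [0.9, -1.0, -0.5]
grip_width: -0.0
```

```bash
python3 - <<'E'
from h import *
from workcell import bot
s=bot.observe();f=bot.grab_frame("wrist");cv2.imwrite("pics/w1.png",f["frame"]);s2=bot.observe()
for q in(s,s2):print(q['clock'],q['position'],q['tool_rot'],q['force'],q['grip_width'],local(q))
print(f['fx'],f['cx'],f['cy'],np.round(f['tool_from_camera'],4).tolist(),[k for k in f])
E
```

```text
1.1 [ 0.48686659 -0.23960603  0.23093242] [3.14084432e+00 2.33285816e-05 1.28987706e+00] [ 0.94570865 -0.97819353 -0.51090469] -2.686067243051115e-05 [-0.0195 -0.0634  0.2309]
1.15 [ 0.48981513 -0.23221373  0.22783458] [-3.13981388 -0.00416847  1.30079858] [ 1.90904208 12.02455891 -3.93203599] 0.00023508082805150126 [-0.0187 -0.0555  0.2278]
347.7551063357285 277.04165976864874 205.78242153750526 [[0.0013, 0.9462, 0.3235, 0.0841], [1.0, -0.0011, -0.0007, 0.0009], [-0.0003, 0.3235, -0.9462, -0.1413], [0.0, 0.0, 0.0, 1.0]] ['frame', 'fx', 'fy', 'cx', 'cy', 'tool_from_camera']
```

View pics/w1.png

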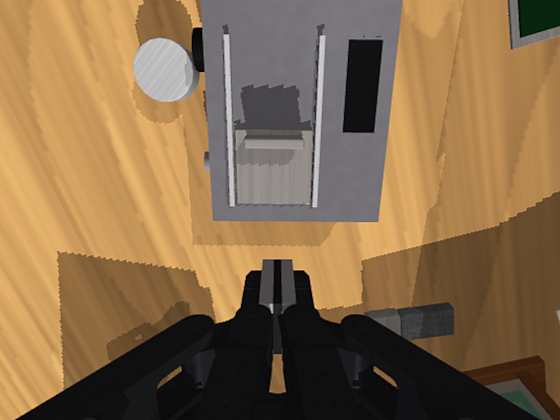

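The wrist view shows the shutter near shut: tab at about (274,143), plate's near edge at row 205, rails at columns 230 and 318. The arm was still swinging, so I'll let it settle and measure again.

Request:
apply_moves(commands=[{"travel": [0, 0, 0], "twist": [0, 0, 0], "claw": 0.0}, {"travel": [0, 0, 0], "twist": [0, 0, 0], "claw": 0.0}, {"travel": [0, 0, 0], "twist": [0, 0, 0], "claw": 0.0}, {"travel": [0, 0, 0], "twist": [0, 0, 0], "claw": 0.0}])

```text
clock: 1.55
position: [0.4856, -0.2423, 0.2317]
tool_rot: [3.141, 0.0, 1.284]
force: [0.8, 0.6, 0.4]
grip_width: 0.0
```

```bash
python3 - <<'E'
from h import *
from workcell import bot
s=bot.observe();f=bot.grab_frame("wrist");im=f["frame"]
print(s['clock'],s['position'],s['tool_rot'],s['force'],local(s))
np.savez("w2.npz",pos=s['position'],rot=s['tool_rot'],T=f['tool_from_camera'],im=im)
cv2.imwrite("pics/w2.png",cv2.resize(im[0:230,180:430],None,fx=3,fy=2.6*3/2.6,interpolation=cv2.INTER_CUBIC)[:600] if 0 else cv2.resize(im[0:230,180:430],None,fx=2.6,fy=2.6,interpolation=cv2.INTER_CUBIC))
E
```

```text
1.55 [ 0.48559633 -0.24231574  0.23166459] [3.14106724e+00 4.33419881e-04 1.28368431e+00] [0.78688638 0.57078478 0.38759195] [-0.0199 -0.0664  0.2317]
```

View pics/w2.png

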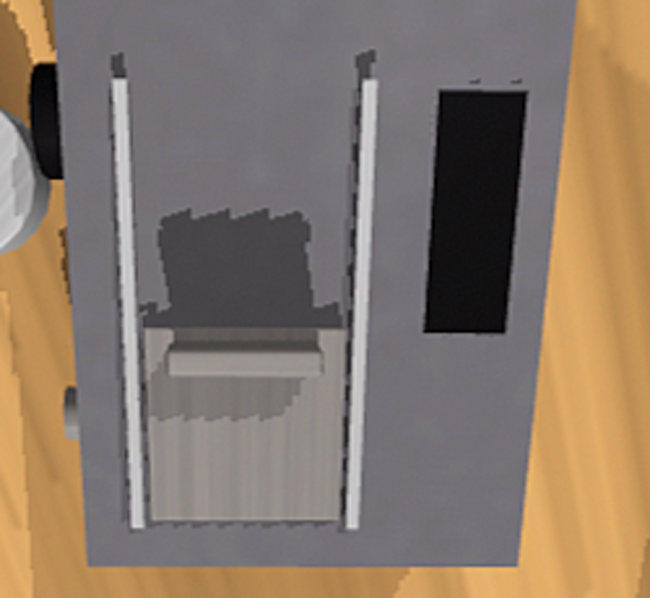

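```bash
cat >> h.py <<'E'
def wproj(d,p,f=347.755,cx=277.042,cy=205.782):
    T=np.eye(4);T[:3,:3]=R.from_euler('xyz',d['rot']).as_matrix();T[:3,3]=d['pos']
    q=np.linalg.inv(T@d['T'])@np.append(p,1);return np.array([cx+f*q[0]/-q[2],cy-f*q[1]/-q[2]])
E
python3 - <<'E'
from h import *
d=np.load("w2.npz")
obs=[((-.075,-.095,.08),0,(88,567)),((.075,-.095,.08),0,(518,567)),
((-.052,-.077,.085),1,(150,522)),((.012,-.077,.085),1,(340,521)),((-.052,-.013,.085),1,(143,327)),((.012,-.013,.085),1,(345,327)),
((-.043,-.025,.108),1,(168,376)),((.003,-.025,.108),1,(322,374)),((-.043,-.017,.108),1,(168,348)),((.003,-.017,.108),1,(322,348))]
def res(v):
    return np.concatenate([wproj(d,world(v[:3],(l[0],l[1]+v[3]*m,l[2])))-((np.array(p)+.5)/2.6-.5+[180,0]) for l,m,p in obs])
r=least_squares(res,[*P0,.002]);print(np.round(r.x,4),np.round(r.fun,1).tolist())
print(world(r.x[:3],(-.02,-.045,.08)))
E
```

```text
[ 5.224e-01 -1.829e-01 -2.860e-01  4.000e-04] [-0.4, 0.1, 0.6, 0.0, -0.1, -0.3, 0.4, 0.1, -0.3, -0.4, 0.9, -0.4, -0.9, 0.0, 0.4, 0.8, -1.3, 0.1, 0.7, 0.1]
[ 0.49056102 -0.22043418  0.08      ]
```

Request:
apply_moves(commands=[{"travel": [0, 0, 0.02], "twist": [0, 0, 0], "claw": 0.0}, {"travel": [0, 0, 0.05], "twist": [0, 0, 0], "claw": 0.0}, {"travel": [0, 0, 0.08], "twist": [0, 0, 0], "claw": 0.0}, {"travel": [0, 0, 0.105], "twist": [0, 0, 0], "claw": 0.0}, {"travel": [0, 0, 0.12], "twist": [0, 0, 0], "claw": 0.0}, {"travel": [0, 0, 0.13], "twist": [0, 0, 0], "claw": 0.0}, {"travel": [0, 0, 0.135], "twist": [0, 0, 0], "claw": 0.0}, {"travel": [0, 0, 0.137], "twist": [0, 0, 0], "claw": 0.0}, {"travel": [0, 0, 0.137], "twist": [0, 0, 0], "claw": 0.0}])

```text
clock: 2.5
position: [0.4862, -0.2414, 0.0947]
tool_rot: [3.141, 0.0, 1.286]
force: [-0.4, 0.7, 0.5]
grip_width: 0.0
```

```bash
sed -i 's/^P0=.*/P0=(.5228,-.1834,-.2857)/' h.py; cat > st.py <<'E'
from h import *
from workcell import bot
s=bot.observe();print(s['clock'],np.round(s['position'],4),np.round(s['tool_rot'],3),'F',np.round(s['force'],1),'local',local(s))
a=P0[2];F=s['force'];print('F along box x,y:',round(np.cos(a)*F[0]+np.sin(a)*F[1],1),round(-np.sin(a)*F[0]+np.cos(a)*F[1],1))
E
python3 st.py
```

```text
2.5 [ 0.4862 -0.2414  0.0947] [3.141 0.    1.286] F [-0.4  0.7  0.5] local [-0.0187 -0.066   0.0947]
F along box x,y: -0.6 0.5
```

Request:
apply_moves(commands=[{"travel": [0.01, 0, 0], "twist": [0, 0, 0], "claw": 0.0}, {"travel": [0.02, 0, 0], "twist": [0, 0, 0], "claw": 0.0}, {"travel": [0.028, 0, 0], "twist": [0, 0, 0], "claw": 0.0}, {"travel": [0.035, 0, 0], "twist": [0, 0, 0], "claw": 0.0}, {"travel": [0.042, 0, 0], "twist": [0, 0, 0], "claw": 0.0}, {"travel": [0.049, 0, 0], "twist": [0, 0, 0], "claw": 0.0}, {"travel": [0.056, 0, 0], "twist": [0, 0, 0], "claw": 0.0}, {"travel": [0.063, 0, 0], "twist": [0, 0, 0], "claw": 0.0}, {"travel": [0.07, 0, 0], "twist": [0, 0, 0], "claw": 0.0}, {"travel": [0.076, 0, 0], "twist": [0, 0, 0], "claw": 0.0}])

```text
clock: 3.5
position: [0.5076, -0.1677, 0.0943]
tool_rot: [3.142, -0.0, 1.286]
force: [0.3, -1.7, 0.9]
grip_width: -0.0001
```

```bash
python3 st.py
```

```text
3.5 [ 0.5076 -0.1677  0.0943] [ 3.142 -0.     1.286] F [ 0.3 -1.7  0.9] local [-0.019   0.0108  0.0943]
F along box x,y: 0.7 -1.5
```

Request:
apply_moves(commands=[{"travel": [0.004, 0, 0], "twist": [0, 0, 0], "claw": 0.0}, {"travel": [0.008, 0, 0], "twist": [0, 0, 0], "claw": 0.0}, {"travel": [0.011, 0, 0], "twist": [0, 0, 0], "claw": 0.0}, {"travel": [0.013, 0, 0], "twist": [0, 0, 0], "claw": 0.0}, {"travel": [0.014, 0, 0], "twist": [0, 0, 0], "claw": 0.0}, {"travel": [0.015, 0, 0], "twist": [0, 0, 0], "claw": 0.0}])

```text
clock: 4.1
position: [0.5116, -0.154, 0.0943]
tool_rot: [-3.142, 0.0, 1.286]
force: [0.5, -2.2, 0.6]
grip_width: 0.0001
```

```bash
python3 st.py
```

```text
4.1 [ 0.5116 -0.154   0.0943] [-3.142  0.     1.286] F [ 0.5 -2.2  0.6] local [-0.0191  0.025   0.0943]
F along box x,y: 1.1 -2.0
```

Friction force only (about 2 N), so the stop isn't reached yet. I'll continue in 1 mm steps.

Request:
apply_moves(commands=[{"travel": [0.001, 0, 0], "twist": [0, 0, 0], "claw": 0.0}, {"travel": [0.002, 0, 0], "twist": [0, 0, 0], "claw": 0.0}, {"travel": [0.002, 0, 0], "twist": [0, 0, 0], "claw": 0.0}])

```text
clock: 4.4
position: [0.5117, -0.1535, 0.0943]
tool_rot: [-3.141, 0.002, 1.284]
force: [-1.2, -9.7, 0.2]
grip_width: 0.0003
```

```bash
python3 st.py
```

```text
4.4 [ 0.5117 -0.1535  0.0943] [-3.141e+00  2.000e-03  1.284e+00] F [-1.2 -9.7  0.2] local [-0.0191  0.0256  0.0943]
F along box x,y: 1.6 -9.6
```

Request:
apply_moves(commands=[{"travel": [0.001, 0, 0], "twist": [0, 0, 0], "claw": 0.0}, {"travel": [0.002, 0, 0], "twist": [0, 0, 0], "claw": 0.0}, {"travel": [0.002, 0, 0], "twist": [0, 0, 0], "claw": 0.0}])

```text
clock: 4.7
position: [0.5117, -0.1533, 0.0943]
tool_rot: [-3.141, 0.004, 1.283]
force: [-3.3, -19.6, 1.0]
grip_width: -0.0001
```

```bash
python3 st.py
```

```text
4.7 [ 0.5117 -0.1533  0.0943] [-3.141  0.004  1.283] F [ -3.3 -19.6   1. ] local [-0.0191  0.0258  0.0943]
F along box x,y: 2.3 -19.8
```

Stop reached: the force rises to 20 N with the TCP at local y 0.0258, against 0.026 expected. Back off, raise and look into the well.

Request:
apply_moves(commands=[{"travel": [-0.01, 0, 0], "twist": [0, 0, 0], "claw": 0.0}, {"travel": [-0.025, 0, -0.005], "twist": [0, 0, 0], "claw": 0.0}, {"travel": [-0.045, 0, -0.025], "twist": [0, 0, 0], "claw": 0.0}, {"travel": [-0.065, 0, -0.05], "twist": [0, 0, 0], "claw": 0.0}, {"travel": [-0.085, 0, -0.07], "twist": [0, 0, 0], "claw": 0.0}, {"travel": [-0.098, 0, -0.08], "twist": [0, 0, 0], "claw": 0.0}, {"travel": [-0.104, 0, -0.08], "twist": [0, 0, 0], "claw": 0.0}, {"travel": [-0.104, 0, -0.08], "twist": [0, 0, 0], "claw": 0.0}, {"travel": [-0.104, 0, -0.08], "twist": [0, 0, 0], "claw": 0.0}, {"travel": [-0.104, 0, -0.08], "twist": [0, 0, 0], "claw": 0.0}])

```text
clock: 5.7
position: [0.4835, -0.2489, 0.1736]
tool_rot: [-3.141, -0.001, 1.287]
force: [0.2, 0.2, -0.1]
grip_width: 0.0003
```

```bash
python3 st.py; python3 - <<'E'
from h import *
from workcell import bot
s=bot.observe();f=bot.grab_frame("wrist");im=f["frame"]
d=dict(pos=s['position'],rot=s['tool_rot'],T=f['tool_from_camera'],im=im);np.savez("w3.npz",**d)
for l in [(-.02,-.045,.08),(-.044,-.045,.08),(.004,-.045,.08),(-.02,-.021,.08),(-.02,-.069,.08),(-.02,-.045,.064)]: print(l,((wproj(d,world(P0,l))-[180,60]+.5)*2.6-.5).round())
cv2.imwrite("pics/w3.png",cv2.resize(im[60:290,180:430],None,fx=2.6,fy=2.6,interpolation=cv2.INTER_CUBIC))
E
```

```text
5.7 [ 0.4835 -0.2489  0.1736] [-3.141e+00 -1.000e-03  1.287e+00] F [ 0.2  0.2 -0.1] local [-0.0192 -0.0739  0.1736]
F along box x,y: 0.1 0.2
(-0.02, -0.045, 0.08) [247. 291.]
(-0.044, -0.045, 0.08) [157. 290.]
(0.004, -0.045, 0.08) [337. 291.]
(-0.02, -0.021, 0.08) [247. 199.]
(-0.02, -0.069, 0.08) [247. 376.]
(-0.02, -0.045, 0.064) [247. 278.]
```

View pics/w3.png

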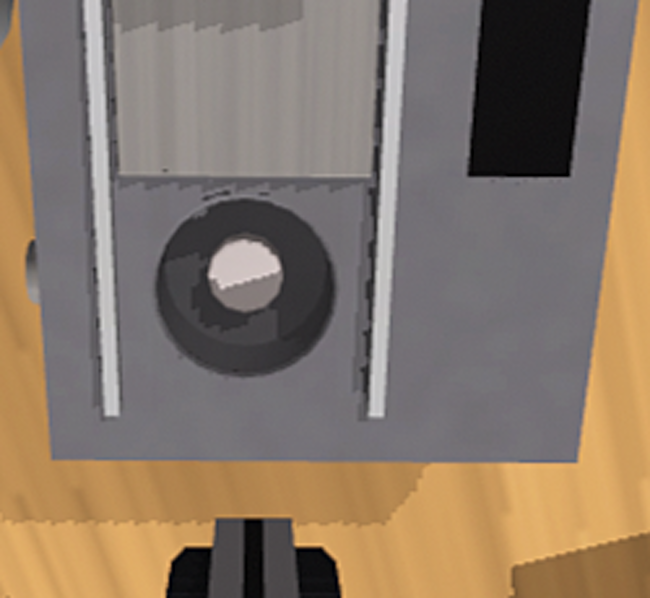

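The well is open with its centre at about (246,288) and the key at (245,274), both within 1 mm of prediction. I'll go down in guarded steps.

Request:
apply_moves(commands=[{"travel": [0.012, -0.0005, 0.005], "twist": [0, 0, 0], "claw": 0.0}, {"travel": [0.024, -0.0008, 0.02], "twist": [0, 0, 0], "claw": 0.0}, {"travel": [0.029, -0.0008, 0.04], "twist": [0, 0, 0], "claw": 0.0}, {"travel": [0.029, -0.0008, 0.055], "twist": [0, 0, 0], "claw": 0.0}, {"travel": [0.029, -0.0008, 0.07], "twist": [0, 0, 0], "claw": 0.0}, {"travel": [0.029, -0.0008, 0.08], "twist": [0, 0, 0], "claw": 0.0}, {"travel": [0.029, -0.0008, 0.086], "twist": [0, 0, 0], "claw": 0.0}, {"travel": [0.029, -0.0008, 0.088], "twist": [0, 0, 0], "claw": 0.0}, {"travel": [0.029, -0.0008, 0.088], "twist": [0, 0, 0], "claw": 0.0}])

```text
clock: 6.65
position: [0.491, -0.2217, 0.0864]
tool_rot: [3.142, -0.0, 1.286]
force: [-0.5, 0.7, 0.9]
grip_width: 0.0002
```

```bash
python3 st.py
```

```text
6.65 [ 0.491  -0.2217  0.0864] [ 3.142 -0.     1.286] F [-0.5  0.7  0.9] local [-0.0197 -0.0457  0.0864]
F along box x,y: -0.7 0.5
```

Request:
apply_moves(commands=[{"travel": [0.0005, 0, 0.004], "twist": [0, 0, 0], "claw": 0.0}, {"travel": [0.0005, 0, 0.008], "twist": [0, 0, 0], "claw": 0.0}, {"travel": [0.0005, 0, 0.012], "twist": [0, 0, 0], "claw": 0.0}, {"travel": [0.0005, 0, 0.016], "twist": [0, 0, 0], "claw": 0.0}, {"travel": [0.0005, 0, 0.019], "twist": [0, 0, 0], "claw": 0.0}, {"travel": [0.0005, 0, 0.02], "twist": [0, 0, 0], "claw": 0.0}, {"travel": [0.0005, 0, 0.02], "twist": [0, 0, 0], "claw": 0.0}])

```text
clock: 7.35
position: [0.4909, -0.2213, 0.0661]
tool_rot: [-3.141, -0.0, 1.286]
force: [-0.4, -0.1, 1.2]
grip_width: 0.0003
```

```bash
python3 st.py
```

```text
7.35 [ 0.4909 -0.2213  0.0661] [-3.141 -0.     1.286] F [-0.4 -0.1  1.2] local [-0.0199 -0.0453  0.0661]
F along box x,y: -0.4 -0.2
```

No wall contact. Press to about 0.058 (8 mm more), checking the force.

Request:
apply_moves(commands=[{"travel": [0, 0, 0.003], "twist": [0, 0, 0], "claw": 0.0}, {"travel": [0, 0, 0.005], "twist": [0, 0, 0], "claw": 0.0}, {"travel": [0, 0, 0.007], "twist": [0, 0, 0], "claw": 0.0}, {"travel": [0, 0, 0.0085], "twist": [0, 0, 0], "claw": 0.0}, {"travel": [0, 0, 0.0095], "twist": [0, 0, 0], "claw": 0.0}, {"travel": [0, 0, 0.0105], "twist": [0, 0, 0], "claw": 0.0}, {"travel": [0, 0, 0.0105], "twist": [0, 0, 0], "claw": 0.0}])

```text
clock: 8.05
position: [0.4914, -0.2215, 0.0574]
tool_rot: [3.14, 0.001, 1.286]
force: [-9.5, 3.0, 40.6]
grip_width: 0.0
```

```bash
python3 st.py
```

```text
8.05 [ 0.4914 -0.2215  0.0574] [3.140e+00 1.000e-03 1.286e+00] F [-9.5  3.  40.6] local [-0.0194 -0.0454  0.0574]
F along box x,y: -9.9 0.2
```

The key is at its stop, but 40 N is more than needed. Ease off 0.8 mm and hold.

Request:
apply_moves(commands=[{"travel": [0, 0, -0.0008], "twist": [0, 0, 0], "claw": 0.0}, {"travel": [0, 0, -0.0008], "twist": [0, 0, 0], "claw": 0.0}, {"travel": [0, 0, -0.0008], "twist": [0, 0, 0], "claw": 0.0}])

```text
clock: 8.35
position: [0.4914, -0.2215, 0.0577]
tool_rot: [3.14, 0.0, 1.286]
force: [-6.1, 1.6, 27.1]
grip_width: -0.0001
```

```bash
python3 st.py
```

```text
8.35 [ 0.4914 -0.2215  0.0577] [3.14  0.    1.286] F [-6.1  1.6 27.1] local [-0.0194 -0.0454  0.0577]
F along box x,y: -6.3 -0.2
```

Request:
apply_moves(commands=[{"travel": [0, 0, 0], "twist": [0, 0, 0], "claw": 0.0}, {"travel": [0, 0, 0], "twist": [0, 0, 0], "claw": 0.0}, {"travel": [0, 0, 0], "twist": [0, 0, 0], "claw": 0.0}, {"travel": [0, 0, 0], "twist": [0, 0, 0], "claw": 0.0}, {"travel": [0, 0, 0], "twist": [0, 0, 0], "claw": 0.0}, {"travel": [0, 0, 0], "twist": [0, 0, 0], "claw": 0.0}, {"travel": [0, 0, 0], "twist": [0, 0, 0], "claw": 0.0}, {"travel": [0, 0, 0], "twist": [0, 0, 0], "claw": 0.0}, {"travel": [0, 0, 0], "twist": [0, 0, 0], "claw": 0.0}, {"travel": [0, 0, 0], "twist": [0, 0, 0], "claw": 0.0}])

```text
clock: 9.35
position: [0.4913, -0.2215, 0.0577]
tool_rot: [3.141, 0.0, 1.286]
force: [-5.8, 2.9, 28.1]
grip_width: -0.0
```

```bash
python3 st.py
```

```text
9.35 [ 0.4913 -0.2215  0.0577] [3.141 0.    1.286] F [-5.8  2.9 28.1] local [-0.0194 -0.0454  0.0577]
F along box x,y: -6.4 1.2
```

Held 1.3 s at 27–28 N with the tip at z = 0.0577, which is the fully-in height. Hold a little longer, then lift straight out.

Request:
apply_moves(commands=[{"travel": [0, 0, 0], "twist": [0, 0, 0], "claw": 0.0}, {"travel": [0, 0, 0], "twist": [0, 0, 0], "claw": 0.0}, {"travel": [0, 0, 0], "twist": [0, 0, 0], "claw": 0.0}, {"travel": [0, 0, -0.005], "twist": [0, 0, 0], "claw": 0.0}, {"travel": [0, 0, -0.015], "twist": [0, 0, 0], "claw": 0.0}, {"travel": [0, 0, -0.03], "twist": [0, 0, 0], "claw": 0.0}, {"travel": [0, 0, -0.05], "twist": [0, 0, 0], "claw": 0.0}, {"travel": [0, 0, -0.075], "twist": [0, 0, 0], "claw": 0.0}, {"travel": [0, 0, -0.095], "twist": [0, 0, 0], "claw": 0.0}, {"travel": [0, 0, -0.1], "twist": [0, 0, 0], "claw": 0.0}])

```text
clock: 10.35
position: [0.4916, -0.2216, 0.1587]
tool_rot: [3.139, 0.0, 1.286]
force: [0.1, 1.0, -0.9]
grip_width: -0.0001
```

Request:
apply_moves(commands=[{"travel": [0.01, 0, 0], "twist": [0, 0, 0], "claw": 0.0}, {"travel": [0.03, 0, 0], "twist": [0, 0, 0], "claw": 0.0}, {"travel": [0.055, 0, 0], "twist": [0, 0, 0], "claw": 0.0}, {"travel": [0.08, 0, 0], "twist": [0, 0, 0], "claw": 0.0}, {"travel": [0.1, 0, 0], "twist": [0, 0, 0], "claw": 0.0}, {"travel": [0.115, 0, 0], "twist": [0, 0, 0], "claw": 0.0}, {"travel": [0.12, 0, 0], "twist": [0, 0, 0], "claw": 0.0}, {"travel": [0.12, 0, 0], "twist": [0, 0, 0], "claw": 0.0}, {"travel": [0.12, 0, 0], "twist": [0, 0, 0], "claw": 0.0}])

```text
clock: 11.25
position: [0.5244, -0.107, 0.1564]
tool_rot: [-3.141, 0.001, 1.285]
force: [0.1, -0.4, 0.2]
grip_width: 0.0002
```

```bash
python3 st.py; python3 - <<'E'
from h import *
from workcell import bot
for n in ("top","wrist"):
    f=bot.grab_frame(n)["frame"]
    if n=="top": f=cv2.resize(f[130:280,230:430],None,fx=4,fy=4,interpolation=cv2.INTER_CUBIC)
    cv2.imwrite(f"pics/{n}4.png",f)
E
```

```text
11.25 [ 0.5244 -0.107   0.1564] [-3.141e+00  1.000e-03  1.285e+00] F [ 0.1 -0.4  0.2] local [-0.02    0.0737  0.1564]
F along box x,y: 0.2 -0.3
```

View pics/top4.png

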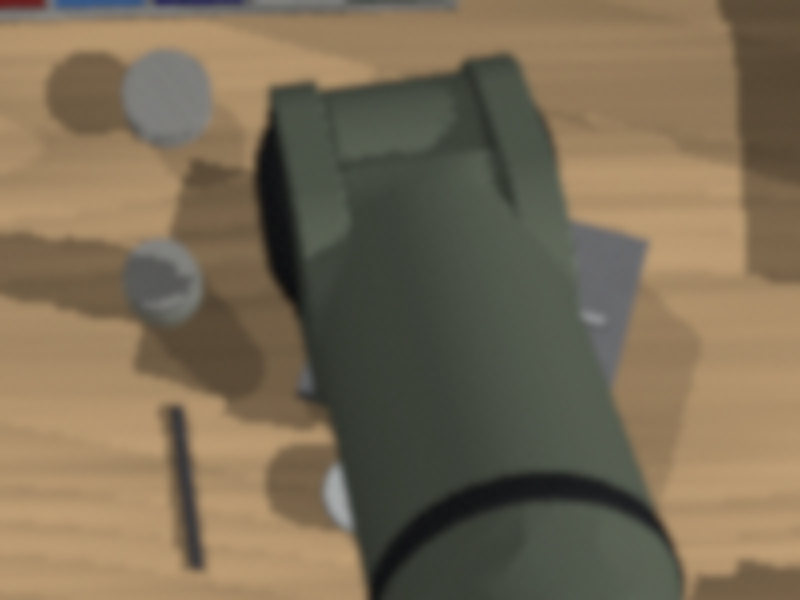

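View pics/wrist4.png

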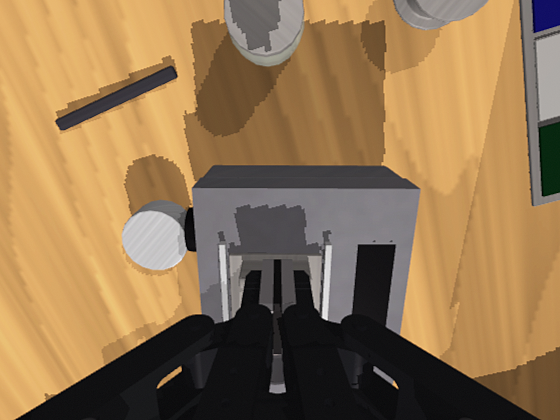

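The arm hides the box from above, but the wrist view shows the shutter open behind the fingertips and the tin, jar and strip in place. Descend beyond the tab (+y side).

Request:
apply_moves(commands=[{"travel": [0, 0, 0.01], "twist": [0, 0, 0], "claw": 0.0}, {"travel": [0, 0, 0.025], "twist": [0, 0, 0], "claw": 0.0}, {"travel": [0, 0, 0.04], "twist": [0, 0, 0], "claw": 0.0}, {"travel": [0, 0, 0.052], "twist": [0, 0, 0], "claw": 0.0}, {"travel": [0, 0, 0.06], "twist": [0, 0, 0], "claw": 0.0}, {"travel": [0, 0, 0.062], "twist": [0, 0, 0], "claw": 0.0}, {"travel": [0, 0, 0.062], "twist": [0, 0, 0], "claw": 0.0}])

```text
clock: 12.05
position: [0.5247, -0.1062, 0.0945]
tool_rot: [-3.141, -0.0, 1.286]
force: [0.2, 0.2, 0.1]
grip_width: 0.0006
```

```bash
python3 st.py
```

```text
12.05 [ 0.5247 -0.1062  0.0945] [-3.141 -0.     1.286] F [0.2 0.2 0.1] local [-0.0199  0.0746  0.0945]
F along box x,y: 0.2 0.3
```

Request:
apply_moves(commands=[{"travel": [-0.008, 0, 0], "twist": [0, 0, 0], "claw": 0.0}, {"travel": [-0.015, 0, 0], "twist": [0, 0, 0], "claw": 0.0}, {"travel": [-0.022, 0, 0], "twist": [0, 0, 0], "claw": 0.0}, {"travel": [-0.029, 0, 0], "twist": [0, 0, 0], "claw": 0.0}, {"travel": [-0.036, 0, 0], "twist": [0, 0, 0], "claw": 0.0}, {"travel": [-0.043, 0, 0], "twist": [0, 0, 0], "claw": 0.0}, {"travel": [-0.05, 0, 0], "twist": [0, 0, 0], "claw": 0.0}, {"travel": [-0.057, 0, 0], "twist": [0, 0, 0], "claw": 0.0}, {"travel": [-0.064, 0, 0], "twist": [0, 0, 0], "claw": 0.0}, {"travel": [-0.07, 0, 0], "twist": [0, 0, 0], "claw": 0.0}])

```text
clock: 13.05
position: [0.5048, -0.174, 0.0946]
tool_rot: [-3.141, 0.0, 1.286]
force: [0.5, 2.3, 0.9]
grip_width: 0.0
```

```bash
python3 st.py
```

```text
13.05 [ 0.5048 -0.174   0.0946] [-3.141  0.     1.286] F [0.5 2.3 0.9] local [-0.0199  0.0039  0.0946]
F along box x,y: -0.2 2.4
```

Request:
apply_moves(commands=[{"travel": [-0.004, 0, 0], "twist": [0, 0, 0], "claw": 0.0}, {"travel": [-0.007, 0, 0], "twist": [0, 0, 0], "claw": 0.0}, {"travel": [-0.009, 0, 0], "twist": [0, 0, 0], "claw": 0.0}, {"travel": [-0.0105, 0, 0], "twist": [0, 0, 0], "claw": 0.0}, {"travel": [-0.012, 0, 0], "twist": [0, 0, 0], "claw": 0.0}, {"travel": [-0.012, 0, 0], "twist": [0, 0, 0], "claw": 0.0}])

```text
clock: 13.65
position: [0.5018, -0.1842, 0.0946]
tool_rot: [-3.141, -0.001, 1.286]
force: [0.6, 5.1, 0.9]
grip_width: 0.0001
```

```bash
python3 st.py
```

```text
13.65 [ 0.5018 -0.1842  0.0946] [-3.141e+00 -1.000e-03  1.286e+00] F [0.6 5.1 0.9] local [-0.0199 -0.0067  0.0946]
F along box x,y: -0.9 5.1
```

Force rising as the stop is met (expected near −0.006). Push a bit more to confirm.

Request:
apply_moves(commands=[{"travel": [-0.0015, 0, 0], "twist": [0, 0, 0], "claw": 0.0}, {"travel": [-0.003, 0, 0], "twist": [0, 0, 0], "claw": 0.0}, {"travel": [-0.003, 0, 0], "twist": [0, 0, 0], "claw": 0.0}])

```text
clock: 13.95
position: [0.5018, -0.1845, 0.0947]
tool_rot: [3.142, -0.004, 1.288]
force: [2.2, 20.9, 2.8]
grip_width: 0.0003
```

```bash
python3 st.py
```

```text
13.95 [ 0.5018 -0.1845  0.0947] [ 3.142 -0.004  1.288] F [ 2.2 20.9  2.8] local [-0.0199 -0.007   0.0947]
F along box x,y: -3.7 20.7
```

Shut stop confirmed at 21 N. Back away in +y, raise, and go to the viewing pose.

Request:
apply_moves(commands=[{"travel": [0.008, 0, 0], "twist": [0, 0, 0], "claw": 0.0}, {"travel": [0.02, 0, 0], "twist": [0, 0, 0], "claw": 0.0}, {"travel": [0.025, 0, -0.015], "twist": [0, 0, 0], "claw": 0.0}, {"travel": [0.025, 0, -0.045], "twist": [0, 0, 0], "claw": 0.0}, {"travel": [0.02, 0, -0.08], "twist": [0, 0, 0], "claw": 0.0}, {"travel": [-0.005, 0, -0.11], "twist": [0, 0, 0], "claw": 0.0}, {"travel": [-0.035, 0, -0.13], "twist": [0, 0, 0], "claw": 0.0}, {"travel": [-0.055, 0, -0.137], "twist": [0, 0, 0], "claw": 0.0}, {"travel": [-0.055, 0, -0.137], "twist": [0, 0, 0], "claw": 0.0}, {"travel": [-0.055, 0, -0.137], "twist": [0, 0, 0], "claw": 0.0}])

```text
clock: 14.95
position: [0.4854, -0.2402, 0.2315]
tool_rot: [3.142, 0.0, 1.285]
force: [0.1, 0.7, -0.3]
grip_width: -0.0001
```

```bash
python3 - <<'E'
from h import *
from workcell import bot
s=bot.observe();print(s['clock'],local(s),s['force']);f=bot.grab_frame("wrist");im=f["frame"]
d=dict(pos=s['position'],rot=s['tool_rot'],T=f['tool_from_camera'])
for sh in (0,.003): print(sh,[((wproj(d,world(P0,(x,y+sh,.085)))-[180,0]+.5)*2.6-.5).round().tolist() for x,y in ((-.052,-.077),(.012,-.077),(-.052,-.013),(.012,-.013))])
cv2.imwrite("pics/w5.png",cv2.resize(im[0:230,180:430],None,fx=2.6,fy=2.6,interpolation=cv2.INTER_CUBIC))
cv2.imwrite("pics/scene5.png",bot.grab_frame("scene")["frame"])
E
```

```text
14.95 [-0.0198 -0.0651  0.2315] [ 0.07936595  0.69680613 -0.26911071]
0 [[154.0, 529.0], [345.0, 529.0], [147.0, 335.0], [352.0, 335.0]]
0.003 [[154.0, 520.0], [345.0, 521.0], [147.0, 325.0], [352.0, 325.0]]
```

View pics/w5.png

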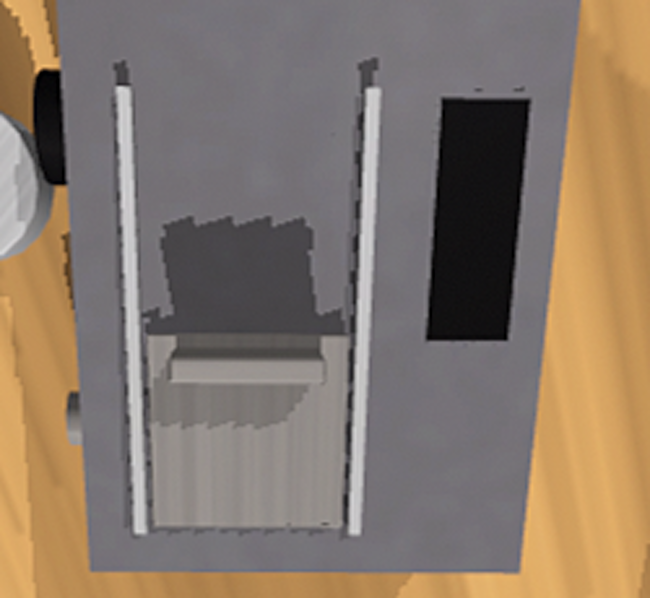

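View pics/scene5.png

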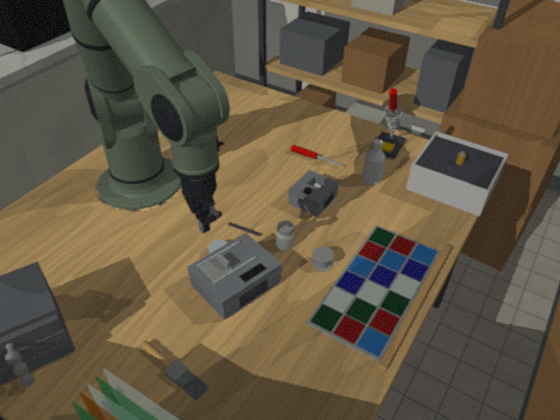

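The shutter's edges at rows 527 and 334 match the shut prediction (529, 335), and the loose things look where they were. Handing in.

```bash
python3 -c "
from workcell import bot
print(bot.job_done())"
```

```text
the job is handed in; nothing more can be done
None
```

I opened the shutter, pressed the reset key and held it, then shut the shutter again and handed the job in at about 15 s of the 58 s limit.

- **Shutter open:** I pushed it to its stop, where the force rose to 20 N within 0.2 mm of the expected position.
- **Reset key:** I held it fully in for over 1.5 s with the fingertip at 57.7 mm, against 58 mm expected. The push peaked at 40.6 N on the fingertip before I eased it to about 27 N, well above the 5 N needed. I lifted straight out to let it spring back, but did not look into the well again before shutting.
- **Shutter shut:** I pushed it back to its stop, where the force reached 21 N. In the last wrist picture the plate's edges are within 2 enlarged pixels (under 1 mm) of the shut position.
- **Other things on the bench:** The last scene picture, checked by eye, shows no bystander moved. The arm never went near the timer box. The gripper was touching nothing at the end.

No final check failed.

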